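# Swing the swivel hook out to its stop and hang the feeder

### The arm

A 7-joint arm with a two-finger parallel gripper is mounted at the origin on the work surface. World frame = base frame: x ahead of the robot, y to its left, z up, the work surface at z = 0. Lengths are in m, angles in rad, forces in N, time in s.
With the tool pointing down it reaches from about 0.425 to 0.925 m from the base axis. Payload 6.8 kg.
Tool frame: the origin (TCP) lies at the centre of the arm's flange, where the gripper is bolted on; the fingertips stand 173 mm ahead of it and the grasp point (between the pads) lies 155 mm ahead of it; z points along the fingers, y is the line along which they close (so a half turn about z gives the same grasp; the last joint's range is limited). The gripper opens to 85 mm and grips with 20 to 120 N. Pads are 22 mm wide; open, the fingers measure 114 mm over their backs; the gripper's body (76 mm by 85 mm) begins 54 mm behind the grasp point. The pads swing forward as they close: fully open they stand 13 mm farther back than shut.
Start: joints at [1.11, 0.477, 0.022, 1.555, -0.011, 1.109, -0.083], TCP at [0.233, -0.633, 0.405] pointing down, gripper open.
Joint ranges: [-2.96, 2.96], [-0.34, 2.1], [-1.41, 1.46], [0.24, 2.44], [-1.37, 4.51], [0.17, 1.92], [-2.96, 2.96]. Speed limits (rad/s): [2.39, 2.39, 3.14, 3.14, 3.14, 3.14, 3.14].

### API

Orientations are given as [roll, pitch, yaw] about the fixed x, y, z axes, in that order (R = Rz(yaw) Ry(pitch) Rx(roll)).
In Python, from cell import r gives the robot as it stands. The module is installed in compiled form; this text tells all that it offers.
- The arm moves only by the tool arm_command, never from a script. Its argument "commands" is a list of rows, each a list of 6 numbers: the shift along the tool's x, y, z in cm, then the turn, a rotation vector about the tool's x, y, z in degrees. In form: [[x, y, z, wx, wy, wz], ...]. A call has 1 to 12 rows; each row shifts and turns the commanded pose from where the row before left it, along the tool's axes as they then stand; what a row does not reach is not made up. A row lasts 1/10 s, in which the tool goes at most 50 mm and 8.59 degrees, less where a joint would pass 70% of its speed; a pose out of reach is approached as far as the arm can. A call with a gripper value outside its range is refused whole. "claw" is the opening, from 0 (shut) to 1 (fully open), set as the call begins (left out, the last holds). The fingers move at their own pace and stop on an object; "grip_force" is the grip in N (left out, the last holds). Time passes only in rows, so rows that do not move let the fingers close. It gives the time, the measured TCP pose, the force, the opening and the grip force at its end, in the units of the state.
- r.get_obs(): the state, without advancing time (a new reading comes with each control period).
- r.capture(name): name is "scene" or "top" or "wrist"; returns a dict with "image" (420x560x3 uint8, red, green, blue), "fx", "fy", "cx", "cy" (pixels), "k1" (the pictures are not rectified: a ray, as slopes to the right and down, at radius r is drawn at 1 + k1 r^2 times it, then the intrinsics apply), "position" and "attitude" of the camera in the world. Camera axes: x right, y up, looking along -z (the intrinsics and any distortion apply to the point x, -y, -z); pixel columns grow to the right and rows downward; lengths in m; the calibration is good to about 2 mm. A picture is of the moment at which its call begins. There is no depth.
- r.finish_job(): hands the job in; it is judged then, once.
The state is a dict: "t": time; "joint_pos": joint angles; "joint_velocities": joint speeds; "joint_efforts": joint torques, N m; "tool_pos": TCP position; "tcp_rot": TCP orientation; "ft_force": force on the tool from outside, world axes, zero at the start; "ft_torque": the same for the moment, N m; "width": finger opening in m; "grasp_force": force on a finger pad.
Only numpy, scipy, OpenCV 4.12 (cv2) and the standard library are available. Lean on these libraries where they do the work, as an engineer would, in place of code of your own. Each camera call takes 0.05 s, during which the arm holds its last target. There are 200 camera calls.

### The job

Swing the swivel hook on the pegboard out from the board until it rests firmly against its rubber stop, going by feel and without forcing it. Then pick up the teak feeder frame and ease its bail over the hook's tip so that the feeder hangs free and still in the hook's dip, with the hook left against its stop. Do not disturb the other things on the shelf.

Things in the scene. Friction and masses are not known exactly. Their poses are not given: they have to be found in the camera images.
- board: tabletop pegboard panel in a teak frame, upright and fixed: 500 mm long, 272 mm high, about 22 mm thick. Origin under its middle at shelf height; x runs along the panel, z up; its front faces its own -y. The swivel hook is mounted on the middle of the front, its pin 36 mm before the panel.
- bracket: fixed steel wall plate and pin of the swivel hook (top 263 mm above the shelf) with a red stop collar clamped under the hook's hub. The collar is set anew each time: the hook meets its rubber buffer 77 to 106 degrees out from the board's +x; this is not measured, feel for it. From first touch the buffer yields over 5 degrees of turn, needing up to 9 N more at the hook's seat, then is hard.
- hook: steel swivel hook; origin on its upright pin's axis, 234 mm above the shelf; x points along the rod to the tip, z up. It starts 29 to 52 degrees out from the board's +x (0 = folded flat along it) and turns out clockwise seen from above. Its joint is stiff: some 2.5 N at the seat, slowly, moves it; it stays where left, also against the buffer's push. The robot pressing it with over 16 N forces it.
- hook_seat (a point): top of the rod at the bottom of the hook's dip, where the bail should rest: 108 mm from the pin's axis. The rod is round, 8 mm thick; its middle runs level 9 mm above hook's origin to 75 mm from the pin, dips to origin height here, then turns up to the tip. A brace under the rod reaches out to 62 mm from the pin. Axes as hook.
- hook_tip (a point): centre of the 11 mm black ball that ends the hook, 133 mm from the pin's axis and 18 mm above hook's origin; axes as hook
- feeder: hanging teak bird-feeder frame, empty, 0.3 to 0.5 kg, standing on the shelf; origin at the centre of its underside, x along its length, z up; both ends alike. Tray 190 mm (x) by 110 mm (y), rim 26 mm high; two end boards at x = -79 and +79 mm, 12 mm thick and 44 mm wide, carry the ridge bar.
- feeder_mid (a point): the feeder's centre, 68 mm above its underside, axes as feeder. The ridge bar, by which it can be held beside the bail, runs along x over the whole 190 mm, 20 mm wide and 20 mm high; its middle is 57 mm above this point, its top 67 mm above.
- feeder_eye (a point): underside of the top of the feeder's steel bail, 109 mm above feeder_mid. The bail is 4 mm wire standing upright in the feeder's x-z plane on the middle of the ridge, so the hook passes through it along the feeder's y; its opening is 26 mm wide and 42 mm high (down to the ridge's top), rounded at the top.
- bowl: bystander: blue glazed ceramic bowl, 130 mm across, 50 mm high; origin at its underside
- cup: bystander: red plastic cup, 76 mm across the rim, 95 mm high; origin at its underside
- jar: bystander: jar with a green lid, 84 mm across, 130 mm high; origin at its underside
- scoop: bystander: clear acrylic seed scoop lying flat, 180 mm long, 60 mm wide, 35 mm high; origin between its handle (-x) and its pan (+x)
- brush: bystander: small hand brush lying flat, handle to its -x
- bottle: bystander: green glass bottle, 64 mm across, 190 mm high; origin at its underside
Things that resemble listed ones, but are neither listed nor needed, are in the scene too. There is more than one size of the feeder; the job needs the largest.

How it is judged:
By the outcome, as a careful person would: the job done as asked, in the order asked, and still so for the second after the job is handed in, with the robot touching nothing.
It also fails if it takes over 70 s, if anything falls off the work surface, if the arm or the gripper's body presses on something with over 40 N, if the wrist force passes 120 N, or if a joint passes its speed limit or range.

## Working session

There is one attempt and no reset: what is moved stays moved. The work goes in short steps, Python scripts to look and compute and a tool call to move; the robot and the scene stay as the last step left them, time stands still between calls to the robot, and variables do not carry over. Pictures are saved under pics/ and viewed, at most 12 in all, crops included, and the job is handed in when it is done.

Besides the shell and the picture viewer there is one more tool, called after ">>>" as name(argument=value, ...), one argument or row to a line, values as JSON. arm_command: Moves the arm, as the interface text tells. Its arguments: {"type":"object","properties":{"commands":{"type":"array"},"claw":{"type":"number"},"grip_force":{"type":"number"}},"required":["commands"]}

```bash
mkdir -p pics; cat > h.py <<'E'
import numpy as np, cv2
from cell import r
from scipy.spatial.transform import Rotation as R
def att(a):
    a=np.array(a,float)
    if a.shape==(3,3): return a
    if a.size==4: return R.from_quat(a).as_matrix()
    return R.from_euler('xyz',a).as_matrix()
def ray(c,uv):
    d=np.array([(uv[0]-c['cx'])/c['fx'],(uv[1]-c['cy'])/c['fy']]);p=d.copy()
    for _ in range(20): p=d/(1+c['k1']*(p@p))
    v=att(c['attitude'])@np.array([p[0],-p[1],-1]); return np.array(c['position'],float),v/np.linalg.norm(v)
def onz(c,uv,z):
    o,v=ray(c,uv); return o+v*(z-o[2])/v[2]
def two(c1,u1,c2,u2):
    o,v=ray(c1,u1);p,w=ray(c2,u2)
    s,t=np.linalg.lstsq(np.c_[v,-w],p-o,rcond=None)[0]
    a,b=o+s*v,p+t*w; return (a+b)/2,np.linalg.norm(a-b)
def proj(c,P):
    q=att(c['attitude']).T@(np.array(P)-np.array(c['position']));s=np.array([q[0],-q[1]])/-q[2]
    s=s*(1+c['k1']*(s@s)); return np.array([c['fx']*s[0]+c['cx'],c['fy']*s[1]+c['cy']])
E
python3 - <<'E'
from h import *
import pickle
d={}
for n in('scene','top','wrist'):
    c=r.capture(n);d[n]=c;print(n,{k:v for k,v in c.items() if k!='image'})
    im=cv2.cvtColor(c['image'],cv2.COLOR_RGB2BGR)
    cv2.imwrite(f'pics/{n}0.png',im)
pickle.dump(d,open('c0.pkl','wb'))
print(r.get_obs())
E
```

```text
scene {'fx': 436.9411506012644, 'fy': 436.9411506012644, 'cx': 286.44739536631397, 'cy': 211.25813957486648, 'k1': -0.09764889254657298, 'position': array([1.4126392 , 0.05184631, 1.05406312]), 'attitude': array([ 0.80380824, -0.022298  ,  1.69367464])}
top {'fx': 399.3554067358347, 'fy': 399.3554067358347, 'cx': 275.215387721792, 'cy': 210.586385235455, 'k1': 0.02450387215678814, 'position': array([ 0.33820694, -0.02373016,  1.23312029]), 'attitude': array([ 0.13153245, -0.02504848, -1.55574631])}
wrist {'fx': 339.2169710531472, 'fy': 339.2169710531472, 'cx': 281.63449941675634, 'cy': 211.08354698986867, 'k1': -0.021647251289169542, 'position': array([ 0.30305482, -0.60812717,  0.37352713]), 'attitude': array([-0.29447147,  0.00229062, -1.21953659])}
{'t': 0.15, 'joint_pos': array([ 1.10990299,  0.47763997,  0.02238904,  1.55619767, -0.01152045,
        1.10934818, -0.08310857]), 'joint_velocities': array([ 3.36088962e-05, -1.05095571e-03, -1.60624982e-04, -1.49633916e-03,
       -5.53881510e-05, -2.12178719e-03, -9.00156715e-04]), 'joint_efforts': array([ 2.38369452e-03, -5.96923614e+01,  1.60992242e+00, -2.81492901e+01,
        1.26114159e-02,  6.50927730e-03,  6.18076385e-06]), 'tool_pos': array([ 0.23314575, -0.63323405,  0.40394103]), 'tcp_rot': array([-3.14013190e+00,  1.04896735e-04,  3.52756136e-01]), 'ft_force': array([ 0.31829732,  0.08796918, -0.30647042]), 'ft_torque': array([-0.06025559,  0.02794677,  0.02218211]), 'grasp_force': 0.0, 'width': 0.08527527980780843}
```

View pics/scene0.png

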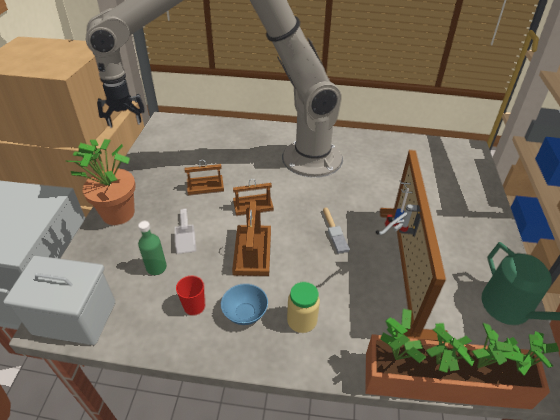

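View pics/top0.png

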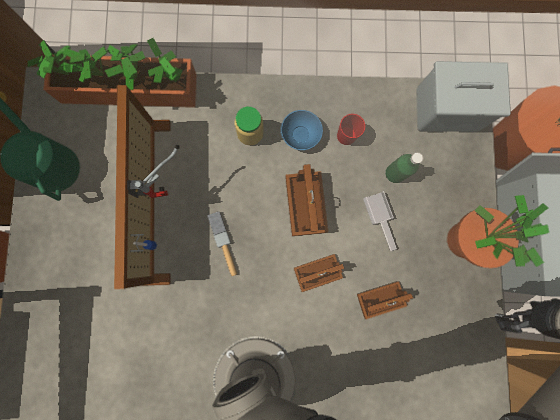

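The scene view shows the board at right with the hook at (400,220) and the big feeder at (252,245). The top view has the hook pin near (137,186), its tip at (177,147), and the big feeder at (307,200) with its ridge along the image vertical. I'll take enlarged crops next.

```bash
python3 - <<'E'
from h import *
import pickle
d=pickle.load(open('c0.pkl','rb'))
T=d['top']['image'][:,:,::-1];S=d['scene']['image'][:,:,::-1]
z=lambda im,x,y,w,h:cv2.resize(im[y:y+h,x:x+w],(400,300),interpolation=cv2.INTER_CUBIC)
o=np.vstack([np.hstack([z(T,110,130,100,75),z(S,355,165,100,75)]),np.hstack([z(T,250,160,120,90),z(S,200,195,120,90)])])
cv2.imwrite('pics/crop1.png',o)
E
```

```text
(no output)
```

View pics/crop1.png

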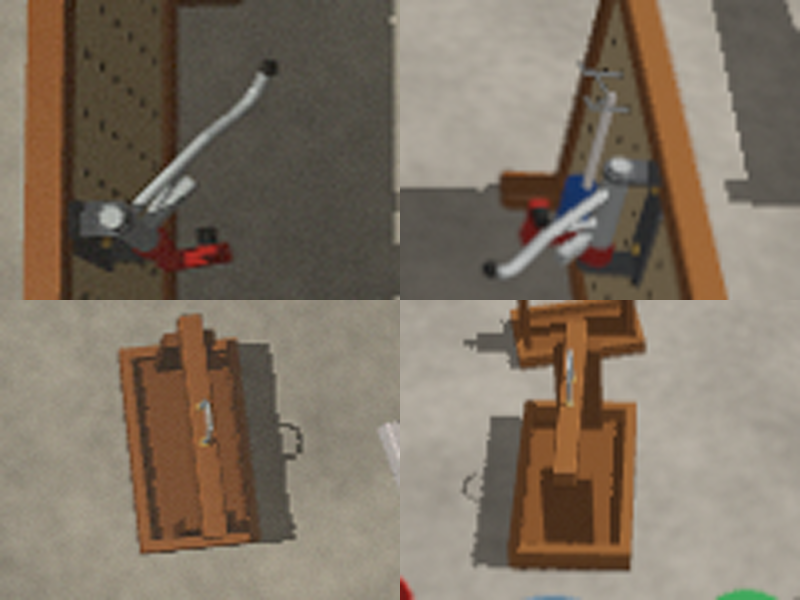

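```bash
python3 - <<'E'
from h import *
import pickle
d=pickle.load(open('c0.pkl','rb'));T=d['top'];S=d['scene']
t=lambda x,y:(110+x/4,130+y/4); s=lambda x,y:(355+(x-400)/4,165+y/4)
tf=lambda x,y:(250+x/3.3333,160+(y-300)/3.3333); sf=lambda x,y:(200+(x-400)/3.3333,195+(y-300)/3.3333)
print('pin',two(T,t(112,217),S,s(620,170)),onz(T,t(112,217),.263))
print('ball',two(T,t(269,68),S,s(490,270)),onz(T,t(269,68),.252),onz(S,s(490,270),.252))
F=[onz(T,tf(*p),.135) for p in((178,317),(202,315),(227,533),(203,538))];print(np.array(F),sum(F)/4)
G=[onz(S,sf(*p),.135) for p in((568,319),(588,319),(578,472),(554,472))];print(np.array(G),sum(G)/4)
print('bail',onz(T,tf(205,420),.165),onz(S,sf(571,376),.165))
# board top edge front corners at z=.272
hsv=cv2.cvtColor(T['image'],cv2.COLOR_RGB2HSV)
for uv in((119,88),(127,88),(117,287),(126,287)): print('board',onz(T,uv,.272))
# bystanders
for n,u,z in(('jar',(249,120),.13),('bowl',(302,130),.05),('cup',(352,126),.095),('bottle',(417,158),.19),('scoopA',(376,203),.03),('scoopB',(393,248),.02),('brushA',(217,213),.02),('brushB',(234,273),.02),('f2',(320,270),.09),('f3',(385,297),.07)): print(n,onz(T,u,z).round(3))
E
```

```text
pin (array([0.52698804, 0.29439034, 0.25682649]), np.float64(0.004025457074790783)) [0.52570062 0.29027673 0.263     ]
ball (array([0.62579768, 0.20493397, 0.24926201]), np.float64(0.004295493988625994)) [0.62492324 0.20210081 0.252     ] [0.62796045 0.20659135 0.252     ]
[[ 0.61480159 -0.12662248  0.135     ]
 [ 0.61695962 -0.14696755  0.135     ]
 [ 0.43227126 -0.16839108  0.135     ]
 [ 0.42777388 -0.1484674   0.135     ]] [ 0.52295159 -0.14761213  0.135     ]
[[ 0.43296279 -0.161243    0.135     ]
 [ 0.43024407 -0.14283407  0.135     ]
 [ 0.61818987 -0.11866806  0.135     ]
 [ 0.62108051 -0.13855774  0.135     ]] [ 0.52561931 -0.14032572  0.135     ]
bail [ 0.52173583 -0.14637827  0.165     ] [ 0.53623467 -0.1385151   0.165     ]
board [0.76646842 0.34777697 0.272     ]
board [0.76710374 0.32818835 0.272     ]
board [0.2790052  0.32087988 0.272     ]
board [0.27921416 0.30019061 0.272     ]
jar [0.745 0.03  0.13 ]
bowl [ 0.747 -0.13   0.05 ]
cup [ 0.747 -0.274  0.095]
bottle [ 0.627 -0.428  0.19 ]
scoopA [ 0.527 -0.36   0.03 ]
scoopB [ 0.391 -0.412  0.02 ]
brushA [0.489 0.126 0.02 ]
brushB [0.309 0.069 0.02 ]
f2 [ 0.322 -0.18   0.09 ]
f3 [ 0.248 -0.369  0.07 ]
```

>>> arm_command(
  commands=[
    [0, 0, -2.2, 0, 0, 6.7],
    [0, 0, -2.2, 0, 0, 6.7],
    [0, 0, -2.2, 0, 0, 6.8],
    [1.65, -3.7, 0, 0, 0, 0],
    [1.65, -3.7, 0, 0, 0, 0],
    [1.65, -3.7, 0, 0, 0, 0],
    [1.65, -3.7, 0, 0, 0, 0],
    [1.65, -3.7, 0, 0, 0, 0],
    [1.65, -3.7, 0, 0, 0, 0],
    [1.65, -3.7, 0, 0, 0, 0],
    [1.65, -3.7, 0, 0, 0, 0],
    [1.65, -3.7, 0, 0, 0, 0],
  ],
  claw=0,
)

```text
t: 1.35
tool_pos: [0.3819, -0.2987, 0.4706]
tcp_rot: [3.142, 0.0, 0.0]
ft_force: [0.9, 0.3, 0.5]
width: 0.0003
grasp_force: 0.0
```

>>> arm_command(
  commands=[
    [1.65, -3.7, 0, 0, 0, 0],
    [1.65, -3.7, 0, 0, 0, 0],
    [1.65, -3.7, 0, 0, 0, 0],
    [1.65, -3.7, 0, 0, 0, 0],
    [1.65, -3.7, 0, 0, 0, 0],
    [1.65, -3.7, 0, 0, 0, 0],
    [1.65, -3.7, 0, 0, 0, 0],
    [1.65, -3.7, 0, 0, 0, 0],
    [1.65, -3.7, 0, 0, 0, 0],
    [1.65, -3.7, 0, 0, 0, 0],
    [0, 0, 0, 0, 0, 0],
    [0, 0, 0, 0, 0, 0],
  ],
)

```text
t: 2.55
tool_pos: [0.5466, 0.0704, 0.4702]
tcp_rot: [3.142, 0.001, 0.002]
ft_force: [0.4, -1.2, -0.0]
width: -0.0001
grasp_force: 0.0
```

>>> arm_command(
  commands=[
    [1.65, -3.76, 0, 0, 0, 0],
    [1.65, -3.76, 0, 0, 0, 0],
    [1.65, -3.76, 0, 0, 0, 0],
    [1.65, -3.76, 0, 0, 0, 0],
    [1.65, -3.76, 0, 0, 0, 0],
    [0, 0, 0, 0, 0, 0],
    [0, 0, 2, 0, 0, 0],
    [0, 0, 2, 0, 0, 0],
    [0, 0, 2, 0, 0, 0],
    [0, 0, 2.2, 0, 0, 0],
    [0, 0, 0, 0, 0, 0],
    [0, 0, 0, 0, 0, 0],
  ],
)

```text
t: 3.75
tool_pos: [0.6294, 0.2561, 0.3889]
tcp_rot: [3.14, 0.0, -0.002]
ft_force: [0.0, -0.5, 0.2]
width: 0.0001
grasp_force: 0.0
```

```bash
python3 - <<'E'
from h import *
import pickle
d={}
for n in('scene','top','wrist'): d[n]=r.capture(n)
pickle.dump(d,open('c1.pkl','wb'))
T=d['top']['image'][:,:,::-1];S=d['scene']['image'][:,:,::-1];W=d['wrist']['image'][:,:,::-1]
z=lambda im,x,y,w,h:cv2.resize(im[y:y+h,x:x+w],(400,300),interpolation=cv2.INTER_CUBIC)
cv2.imwrite('pics/crop2.png',np.hstack([z(S,340,150,120,90),z(W,0,0,560,420)]))
o=r.get_obs();print(o['tool_pos'],o['ft_force'])
E
```

```text
[0.62946004 0.2573226  0.39038556] [-0.16093557 -1.38291969 -0.65905717]
```

View pics/crop2.png

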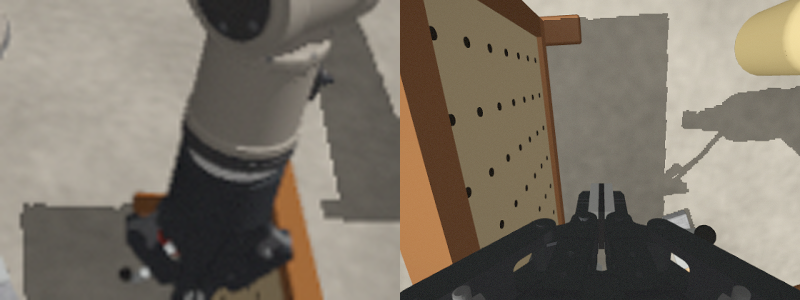

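The wrist view shows the closed fingers on the board side of the hook, with the ball visible at about (705,235). Next I'll push slowly along the arc.

>>> arm_command(
  commands=[
    [-0.2, 0.3, 0, 0, 0, 0],
    [-0.2, 0.3, 0, 0, 0, 0],
    [-0.2, 0.3, 0, 0, 0, 0],
    [-0.2, 0.3, 0, 0, 0, 0],
    [-0.2, 0.3, 0, 0, 0, 0],
    [-0.2, 0.3, 0, 0, 0, 0],
    [-0.2, 0.3, 0, 0, 0, 0],
    [-0.2, 0.3, 0, 0, 0, 0],
    [-0.2, 0.3, 0, 0, 0, 0],
    [-0.2, 0.3, 0, 0, 0, 0],
  ],
)

```text
t: 4.9
tool_pos: [0.6087, 0.2281, 0.3889]
tcp_rot: [-3.141, -0.0, 0.001]
ft_force: [1.0, 2.3, 0.1]
width: -0.0
grasp_force: 1.2
```

>>> arm_command(
  commands=[
    [-0.24, 0.26, 0, 0, 0, 0],
    [-0.24, 0.26, 0, 0, 0, 0],
    [-0.24, 0.26, 0, 0, 0, 0],
    [-0.24, 0.26, 0, 0, 0, 0],
    [-0.24, 0.24, 0, 0, 0, 0],
    [-0.24, 0.24, 0, 0, 0, 0],
  ],
)

```text
t: 5.5
tool_pos: [0.5945, 0.2122, 0.3887]
tcp_rot: [-3.142, -0.0, 0.0]
ft_force: [0.9, 2.6, -0.4]
width: 0.0003
grasp_force: 1.2
```

>>> arm_command(
  commands=[
    [-0.28, 0.22, 0, 0, 0, 0],
    [-0.28, 0.22, 0, 0, 0, 0],
    [-0.28, 0.2, 0, 0, 0, 0],
    [-0.28, 0.2, 0, 0, 0, 0],
    [-0.28, 0.2, 0, 0, 0, 0],
    [-0.28, 0.18, 0, 0, 0, 0],
  ],
)

```text
t: 6.1
tool_pos: [0.5777, 0.2, 0.3887]
tcp_rot: [3.142, -0.0, 0.0]
ft_force: [2.4, 2.0, -0.7]
width: -0.0
grasp_force: 1.3
```

>>> arm_command(
  commands=[
    [-0.25, 0.11, 0, 0, 0, 0],
    [-0.25, 0.11, 0, 0, 0, 0],
    [-0.25, 0.1, 0, 0, 0, 0],
  ],
)

```text
t: 6.4
tool_pos: [0.5702, 0.1969, 0.3887]
tcp_rot: [3.142, -0.0, 0.0]
ft_force: [1.7, 2.4, -0.6]
width: -0.0003
grasp_force: 1.3
```

>>> arm_command(
  commands=[
    [-0.25, 0.09, 0, 0, 0, 0],
  ],
)

```text
t: 6.5
tool_pos: [0.5677, 0.196, 0.3887]
tcp_rot: [3.142, -0.0, 0.0]
ft_force: [3.3, 2.5, 0.4]
width: 0.0
grasp_force: 1.3
```

>>> arm_command(
  commands=[
    [-0.25, 0.08, 0, 0, 0, 0],
  ],
)

```text
t: 6.6
tool_pos: [0.5652, 0.1952, 0.3887]
tcp_rot: [-3.142, -0.0, 0.0]
ft_force: [1.6, 2.0, -0.7]
width: -0.0
grasp_force: 1.3
```

>>> arm_command(
  commands=[
    [-0.25, 0.07, 0, 0, 0, 0],
  ],
)

```text
t: 6.7
tool_pos: [0.5627, 0.1946, 0.3887]
tcp_rot: [3.142, -0.0, 0.0]
ft_force: [1.9, 1.5, -0.4]
width: -0.0004
grasp_force: 1.3
```

>>> arm_command(
  commands=[
    [-0.15, 0.03, 0, 0, 0, 0],
    [-0.15, 0.03, 0, 0, 0, 0],
  ],
)

```text
t: 6.9
tool_pos: [0.5598, 0.1939, 0.3888]
tcp_rot: [3.142, -0.0, 0.0]
ft_force: [2.0, 2.5, -1.0]
width: 0.0002
grasp_force: 1.7
```

>>> arm_command(
  commands=[
    [-0.15, 0.03, 0, 0, 0, 0],
    [-0.15, 0.03, 0, 0, 0, 0],
  ],
)

```text
t: 7.1
tool_pos: [0.5572, 0.1934, 0.3888]
tcp_rot: [-3.141, -0.001, 0.0]
ft_force: [5.5, 2.7, -1.8]
width: -0.0001
grasp_force: 2.7
```

>>> arm_command(
  commands=[
    [-0.1, 0.02, 0, 0, 0, 0],
    [0, 0, 0, 0, 0, 0],
  ],
)

```text
t: 7.3
tool_pos: [0.5563, 0.1932, 0.3889]
tcp_rot: [-3.141, -0.002, -0.0]
ft_force: [4.9, 3.2, -1.1]
width: 0.0003
grasp_force: 2.6
```

>>> arm_command(
  commands=[
    [-0.1, 0.02, 0, 0, 0, 0],
    [0, 0, 0, 0, 0, 0],
  ],
)

```text
t: 7.5
tool_pos: [0.5554, 0.193, 0.3889]
tcp_rot: [-3.141, -0.002, -0.0]
ft_force: [6.1, 1.7, -3.0]
width: -0.0
grasp_force: 3.0
```

```bash
python3 - <<'E'
from h import *
a=[]
for i in range(4):
    r.capture('wrist'); o=r.get_obs(); a.append(np.r_[o['ft_force'],o['grasp_force'],o['tool_pos']])
print(np.mean(a,0).round(4),np.std(a,0).round(2))
E
```

```text
[ 6.3368  2.8717 -2.6403  3.0129  0.5555  0.193   0.3889] [0.16 0.32 0.46 0.01 0.   0.   0.  ]
```

>>> arm_command(
  commands=[
    [-0.1, 0.02, 0, 0, 0, 0],
    [0, 0, 0, 0, 0, 0],
  ],
)

```text
t: 7.9
tool_pos: [0.5546, 0.1928, 0.389]
tcp_rot: [-3.141, -0.003, -0.0]
ft_force: [6.3, 2.5, -2.3]
width: 0.0003
grasp_force: 3.4
```

>>> arm_command(
  commands=[
    [-0.1, 0.02, 0, 0, 0, 0],
    [0, 0, 0, 0, 0, 0],
    [0, 0, 0, 0, 0, 0],
  ],
)

```text
t: 8.2
tool_pos: [0.5538, 0.1927, 0.389]
tcp_rot: [-3.14, -0.003, -0.0]
ft_force: [7.6, 3.7, -4.2]
width: 0.0001
grasp_force: 3.7
```

```bash
python3 - <<'E'
from h import *
a=[]
for i in range(4):
    r.capture('wrist'); o=r.get_obs(); a.append(np.r_[o['ft_force'],o['grasp_force'],o['tool_pos']])
print(np.mean(a,0).round(4),np.std(a,0).round(2))
E
```

```text
[ 6.9011  3.475  -3.0816  3.7106  0.5538  0.1926  0.389 ] [0.58 0.03 0.89 0.   0.   0.   0.  ]
```

>>> arm_command(
  commands=[
    [-0.15, 0.02, 0, 0, 0, 0],
    [0, 0, 0, 0, 0, 0],
    [0, 0, 0, 0, 0, 0],
  ],
)

```text
t: 8.7
tool_pos: [0.5524, 0.1924, 0.389]
tcp_rot: [-3.14, -0.003, -0.0]
ft_force: [8.9, 3.5, -3.8]
width: 0.0002
grasp_force: 4.1
```

>>> arm_command(
  commands=[
    [0.3, 0, 0, 0, 0, 0],
    [0.5, 0, 0, 0, 0, 0],
    [2, 0, 0, 0, 0, 0],
    [3, 0, 0, 0, 0, 0],
    [0, 0, -3, 0, 0, 0],
    [0, 0, -4, 0, 0, 0],
    [-1.5, 4, -1, 0, 0, 0],
    [-1.5, 4.5, 0, 0, 0, 0],
    [-1.5, 4.5, 0, 0, 0, 0],
    [-1.5, 4.5, 0, 0, 0, 0],
    [-1.5, 4.5, 0, 0, 0, 0],
    [0, 0, 0, 0, 0, 0],
  ],
  claw=1,
)

```text
t: 9.9
tool_pos: [0.5322, -0.0355, 0.468]
tcp_rot: [3.137, 0.004, -0.011]
ft_force: [-0.1, 0.7, -0.6]
width: 0.0851
grasp_force: 0.0
```

```bash
python3 - <<'E'
from h import *
import pickle
d={}
for n in('scene','top','wrist'): d[n]=r.capture(n)
pickle.dump(d,open('c2.pkl','wb'))
T=d['top']['image'][:,:,::-1];S=d['scene']['image'][:,:,::-1];W=d['wrist']['image'][:,:,::-1]
z=lambda im,x,y,w,h:cv2.resize(im[y:y+h,x:x+w],(400,300),interpolation=cv2.INTER_CUBIC)
cv2.imwrite('pics/crop3.png',np.vstack([np.hstack([z(T,110,130,100,75),z(S,355,165,100,75)]),np.hstack([z(W,0,0,560,420),z(T,240,150,120,90)])]))
print(r.get_obs()['tool_pos'])
E
```

```text
[ 0.53409666 -0.02753565  0.46853958]
```

View pics/crop3.png

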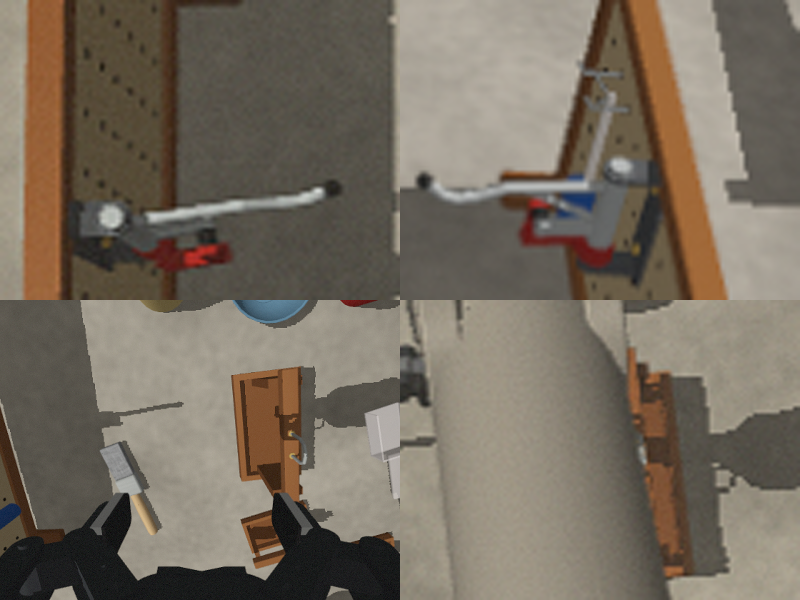

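The hook now points outward and rests at the black buffer, with the ball at top-crop (333,188) and scene-crop (425,181). The feeder is undisturbed and visible in the wrist view.

```bash
python3 - <<'E'
from h import *
import pickle
d=pickle.load(open('c2.pkl','rb'));T=d['top'];S=d['scene'];W=d['wrist']
t=lambda x,y:(110+x/4,130+y/4); s=lambda x,y:(355+(x-400)/4,165+y/4)
w=lambda x,y:(x*1.4,(y-300)*1.4)
print('ball',two(T,t(333,188),S,s(425,181)),onz(T,t(333,188),.252),onz(S,s(425,181),.252))
print('pin',onz(T,t(112,217),.263),onz(S,s(620,170),.263))
for p in((281,369),(299,368),(302,499)): print(onz(W,w(*p),.135))
print('bail feet',onz(W,w(290,434),.137),onz(W,w(292,460),.137),'top',onz(W,w(306,447),.179))
print(W['position'],W['attitude'])
E
```

```text
ball (array([0.54953654, 0.1625144 , 0.24966931]), np.float64(0.00586054755599518)) [0.54902584 0.1591012  0.252     ] [0.55138478 0.1651408  0.252     ]
pin [0.52570062 0.29027673 0.263     ] [0.53314276 0.29460089 0.263     ]
[ 0.61683398 -0.12508405  0.135     ]
[ 0.61797526 -0.14652086  0.135     ]
[ 0.4442443  -0.17028445  0.135     ]
bail feet [ 0.53792863 -0.14298975  0.137     ] [ 0.50280002 -0.14923523  0.137     ] top [ 0.5327761  -0.14672816  0.179     ]
[ 0.60809451 -0.03002496  0.43801567] [-2.96611665e-01  1.16522169e-04 -1.57565798e+00]
```

>>> arm_command(
  commands=[
    [-1.32, 2.45, 0, 0, 0, 0],
    [-1.32, 2.45, 0, 0, 0, 0],
    [-1.32, 2.45, 0, 0, 0, 0],
    [-1.32, 2.45, 0, 0, 0, 0],
    [-1.32, 2.45, 0, 0, 0, 0],
    [0, 0, 0, 0, 0, -6.4],
    [0, 0, 3, 0, 0, 0],
    [0, 0, 3, 0, 0, 0],
    [0, 0, 3, 0, 0, 0],
    [0, 0, 0, 0, 0, 0],
    [0, 0, 0, 0, 0, 0],
  ],
)

```text
t: 11.15
tool_pos: [0.4691, -0.149, 0.3789]
tcp_rot: [-3.141, 0.001, 0.114]
ft_force: [0.0, 0.2, 0.8]
width: 0.085
grasp_force: 0.0
```

```bash
python3 - <<'E'
from h import *
W=r.capture('wrist');o=r.get_obs();print(o['tool_pos'],o['tcp_rot'])
import pickle;pickle.dump(W,open('w3.pkl','wb'))
cv2.imwrite('pics/w3.png',W['image'][:,:,::-1])
c=np.array([.523,-.146]);e=np.radians(6.4);u=np.array([np.cos(e),np.sin(e)]);v=np.array([-u[1],u[0]])
for a,b,z in((95,10,.135),(95,-10,.135),(-95,10,.135),(-95,-10,.135),(15,0,.135),(-15,0,.135),(0,0,.179)): print(proj(W,np.r_[c+(a*u+b*v)/1000,z]).round())
E
```

```text
[ 0.46938358 -0.1492399   0.37986572] [ 3.14154068e+00 -1.10407140e-03  1.13757527e-01]
[269. -34.]
[306. -34.]
[272. 280.]
[300. 280.]
[287. 117.]
[286. 166.]
[288. 151.]
```

View pics/w3.png

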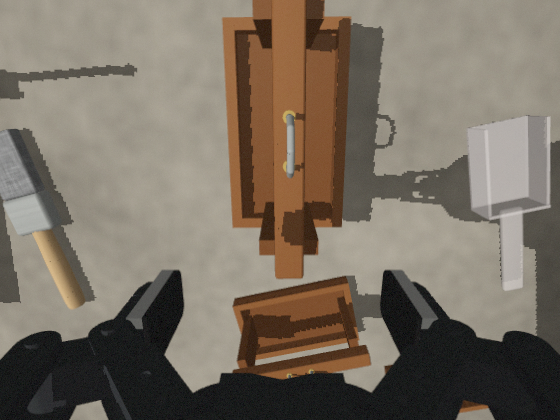

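The wrist view shows the feeder ridge at column 289 (near end at row 277) and the bail feet at (289,117) and (288,167). This agrees with the prediction to within 2 mm, so I'll descend and grip.

>>> arm_command(
  commands=[
    [-0.15, 0.35, 2, 0, 0, 0],
    [0, 0, 2, 0, 0, 0],
    [0, 0, 2, 0, 0, 0],
    [0, 0, 2, 0, 0, 0],
    [0, 0, 1.8, 0, 0, 0],
    [0, 0, 0, 0, 0, 0],
    [0, 0, 0, 0, 0, 0],
  ],
)

```text
t: 11.9
tool_pos: [0.4682, -0.1537, 0.2821]
tcp_rot: [3.141, -0.002, 0.112]
ft_force: [-0.2, -0.6, -0.4]
width: 0.0854
grasp_force: 0.0
```

>>> arm_command(
  commands=[
    [0, 0, 0, 0, 0, 0],
    [0, 0, 0, 0, 0, 0],
    [0, 0, 0, 0, 0, 0],
    [0, 0, 0, 0, 0, 0],
    [0, 0, 0, 0, 0, 0],
    [0, 0, 0, 0, 0, 0],
    [0, 0, 0, 0, 0, 0],
    [0, 0, 0, 0, 0, 0],
    [0, 0, 0, 0, 0, 0],
    [0, 0, 0, 0, 0, 0],
  ],
  claw=0,
  grip_force=90,
)

```text
t: 12.9
tool_pos: [0.4675, -0.1537, 0.2813]
tcp_rot: [3.141, -0.001, 0.112]
ft_force: [-1.2, 0.7, 6.0]
width: 0.0187
grasp_force: 89.0
```

>>> arm_command(
  commands=[
    [0, 0, -0.3, 0, 0, 0],
    [0, 0, -0.7, 0, 0, 0],
    [0, 0, -1, 0, 0, 0],
    [0, 0, -1.5, 0, 0, 0],
    [0, 0, -1.5, 0, 0, 0],
    [0, 0, -1.5, 0, 0, 0],
    [0, 0, -1.5, 0, 0, 0],
    [0, 0, -1, 0, 0, 0],
    [0, 0, 0, 0, 0, 0],
    [0, 0, 0, 0, 0, 0],
  ],
)

```text
t: 13.9
tool_pos: [0.4671, -0.1537, 0.3706]
tcp_rot: [3.142, 0.0, 0.112]
ft_force: [-0.4, -0.4, -3.7]
width: 0.0186
grasp_force: 88.1
```

>>> arm_command(
  commands=[
    [0.4, -1.6, 0, 0, 0, 0],
    [0.64, -2.6, 0, 0, 0, 0],
    [0.64, -2.6, 0, 0, 0, 0],
    [0.64, -2.6, 0, 0, 0, 0],
    [0.64, -2.6, 0, 0, 0, 0],
    [0.64, -2.6, 0, 0, 0, 0],
    [0.64, -2.6, 0, 0, 0, 0],
    [0.64, -2.6, 0, 0, 0, 0],
    [0.64, -2.6, 0, 0, 0, 0],
    [0.64, -2.6, 0, 0, 0, 0],
    [0.3, -0.8, 0, 0, 0, -3.4],
    [0, 0, 0, 0, 0, 0],
  ],
)

```text
t: 15.1
tool_pos: [0.5024, 0.1116, 0.3698]
tcp_rot: [-3.14, 0.001, 0.175]
ft_force: [-0.1, -0.8, -2.8]
width: 0.0182
grasp_force: 88.2
```

>>> arm_command(
  commands=[
    [0, 0, 0, 0, 0, 0],
    [0, 0, 0, 0, 0, 0],
    [0, 0, 0, 0, 0, 0],
  ],
)

```text
t: 15.4
tool_pos: [0.5026, 0.1088, 0.3705]
tcp_rot: [3.141, 0.001, 0.169]
ft_force: [-0.5, -0.2, -3.7]
width: 0.0186
grasp_force: 88.2
```

```bash
python3 - <<'E'
from h import *
import pickle
d={}
for n in('scene','top','wrist'): d[n]=r.capture(n)
o=r.get_obs();print(o['tool_pos'],o['tcp_rot'],o['ft_force'],o['width'])
pickle.dump((d,o),open('c4.pkl','wb'))
W=d['wrist'];S=d['scene'];p=o['tool_pos'];yw=o['tcp_rot'][2];u=np.array([np.cos(yw),np.sin(yw)])
im=W['image'][:,:,::-1].copy()
cv2.imwrite('pics/w4.png',np.hstack([im[:300],cv2.resize(S['image'][160:310,320:440,::-1],(240,300),interpolation=cv2.INTER_CUBIC)]))
b=p[:2]+.056*u;z0=p[2]-.155-.127+.002
for s,h in((-17,.135),(17,.135),(0,.179)): print('bail pred',proj(W,np.r_[b+s*u/1000,z0+h]).round(),proj(S,np.r_[b+s*u/1000,z0+h]).round())
print('ball pred',proj(W,[.550,.162,.252]).round(),'seat',proj(W,[.546,.186,.238]).round(),proj(S,[.550,.162,.252]).round(1))
E
```

```text
[0.50271022 0.10934175 0.37070246] [ 3.14140867e+00 -8.24733172e-06  1.70052601e-01] [-0.53663552  0.44357085 -3.71101733] 0.018391479725110658
bail pred [280. 213.] [342. 213.]
bail pred [279. 113.] [344. 222.]
bail pred [278. 197.] [345. 205.]
ball pred [114. 183.] seat [ 58. 173.] [360.1 209.8]
```

View pics/w4.png

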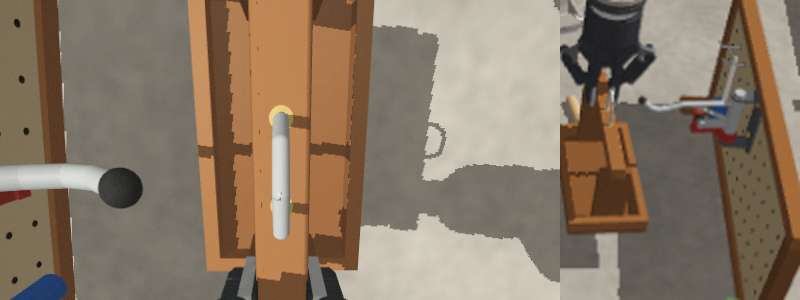

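```bash
python3 - <<'E'
from h import *
import pickle
d,o=pickle.load(open('c4.pkl','rb'));W=d['wrist'];S=d['scene'];T=d['top']
p=o['tool_pos'];yw=o['tcp_rot'][2];u=np.array([np.cos(yw),np.sin(yw)]);v=np.array([u[1],-u[0]])
print(two(W,(120,188),S,(360.5,210)))
z0=p[2]-.155-.127+.002
g=W['image'].max(2); 
def loc(P): q=P[:2]-p[:2]; return (q@u*1000).round(1),(q@v*1000).round(1)
for z in(.247,.252,.257): B=onz(W,(120,188),z);print('ball',z,B.round(4),loc(B))
B=onz(W,(10,180),.243);print('rod at 10px',loc(B),B)
print('far foot',loc(onz(W,(281,118),z0+.135)),'ridge edges',loc(onz(W,(252,118),z0+.135)),loc(onz(W,(311,118),z0+.135)))
for h in(.15,.161,.179): print(h,[proj(W,np.r_[p[:2]+(.056+s)*u,z0+h]).round(1) for s in(-.015,0,.015)])
print(z0)
E
```

```text
(array([0.54723546, 0.16296229, 0.24815862]), np.float64(0.0015873620127812302))
ball 0.247 [0.5473 0.1627 0.247 ] (np.float64(52.9), np.float64(-45.0))
ball 0.252 [0.5488 0.1604 0.252 ] (np.float64(54.1), np.float64(-42.6))
ball 0.257 [0.5503 0.1582 0.257 ] (np.float64(55.2), np.float64(-40.1))
rod at 10px (np.float64(54.6), np.float64(-79.7)) [0.54299867 0.19708738 0.243     ]
far foot (np.float64(71.3), np.float64(0.6)) ridge edges (np.float64(71.3), np.float64(-8.9)) (np.float64(71.3), np.float64(10.4))
0.15 [array([279.2, 220.7]), array([279. , 172.7]), array([278.8, 120.6])]
0.161 [array([278.9, 233.2]), array([278.7, 180.3]), array([278.4, 122.1])]
0.179 [array([278.3, 261. ]), array([277.9, 197.3]), array([277.6, 125.5])]
0.09070245505081201
```

The wrist view shows the ball at (120,188) and the bail along column 280, rows 118–238. The bail needs to shift 2 mm toward -x, then the ball passes into its opening.

>>> arm_command(
  commands=[
    [-0.22, 0, 0, 0, 0, 0],
    [0, -0.6, 0, 0, 0, 0],
    [0, -0.6, 0, 0, 0, 0],
    [0, -0.6, 0, 0, 0, 0],
    [0, -0.6, 0, 0, 0, 0],
    [0, -0.6, 0, 0, 0, 0],
    [0, 0, 0, 0, 0, 0],
    [0, 0, 0, 0, 0, 0],
  ],
)

```text
t: 16.35
tool_pos: [0.4954, 0.1392, 0.3706]
tcp_rot: [3.141, 0.0, 0.172]
ft_force: [0.3, 0.2, -4.5]
width: 0.0186
grasp_force: 88.3
```

>>> arm_command(
  commands=[
    [0, -0.3, 0, 0, 0, 0],
    [0, -0.3, 0, 0, 0, 0],
    [0, -0.3, 0, 0, 0, 0],
    [0, -0.3, 0, 0, 0, 0],
    [0, -0.3, 0, 0, 0, 0],
    [0, -0.3, 0, 0, 0, 0],
    [0, 0, 0, 0, 0, 0],
    [0, 0, 0, 0, 0, 0],
  ],
)

```text
t: 17.15
tool_pos: [0.4924, 0.1568, 0.3707]
tcp_rot: [3.141, -0.0, 0.171]
ft_force: [-0.4, -0.3, -3.3]
width: 0.0186
grasp_force: 88.2
```

```bash
python3 - <<'E'
from h import *
import pickle
d={}
for n in('scene','wrist'): d[n]=r.capture(n)
o=r.get_obs();print(o['tool_pos'],o['tcp_rot'],o['ft_force'],o['width'])
pickle.dump((d,o),open('c5.pkl','wb'))
cv2.imwrite('pics/w5.png',np.hstack([d['wrist']['image'][:300,:,::-1],cv2.resize(d['scene']['image'][160:310,320:440,::-1],(240,300),interpolation=cv2.INTER_CUBIC)]))
E
```

```text
[0.4924163  0.15663516 0.37068688] [3.14142615e+00 4.88338453e-06 1.71075587e-01] [ 0.24950542 -0.3173279  -3.30657345] 0.01840896666283224
```

View pics/w5.png

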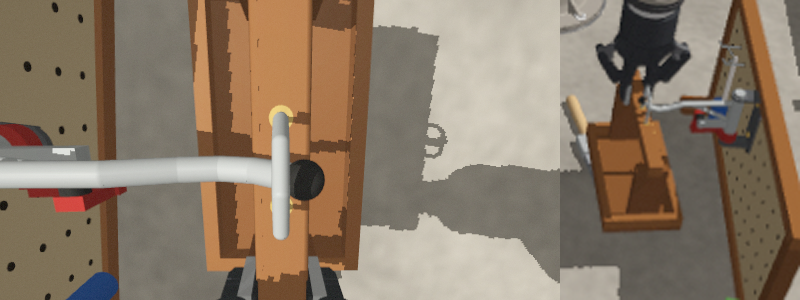

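The bail is threaded over the ball: the ball is at (307,180), past the bail at column 280, and centred in the opening. I'll slide on to the dip and lower.

>>> arm_command(
  commands=[
    [0, -0.3, 0, 0, 0, 0],
    [0, -0.3, 0, 0, 0, 0],
    [0, -0.3, 0, 0, 0, 0],
    [0, -0.3, 0, 0, 0, 0],
    [0, -0.3, 0, 0, 0, 0],
    [0, -0.3, 0, 0, 0, 0],
    [0, 0, 0.5, 0, 0, 0],
    [0, 0, 0.5, 0, 0, 0],
    [0, 0, 0.5, 0, 0, 0],
    [0, 0, 0.5, 0, 0, 0],
    [0, 0, 0, 0, 0, 0],
    [0, 0, 0, 0, 0, 0],
  ],
)

```text
t: 18.45
tool_pos: [0.4893, 0.1745, 0.3505]
tcp_rot: [3.142, 0.0, 0.171]
ft_force: [0.1, 0.2, -2.8]
width: 0.0186
grasp_force: 88.3
```

>>> arm_command(
  commands=[
    [0, 0, 0.2, 0, 0, 0],
    [0, 0, 0.1, 0, 0, 0],
    [0, 0, 0.1, 0, 0, 0],
    [0, 0, 0, 0, 0, 0],
    [0, 0, 0, 0, 0, 0],
  ],
)

```text
t: 18.95
tool_pos: [0.4893, 0.1745, 0.3467]
tcp_rot: [-3.142, -0.0, 0.171]
ft_force: [-0.3, -0.2, -4.2]
width: 0.0185
grasp_force: 88.3
```

```bash
python3 - <<'E'
from h import *
a=[]
for i in range(4):
    c=r.capture('wrist'); o=r.get_obs(); a.append(o['ft_force'])
print(np.mean(a,0).round(2),o['tool_pos'])
S=r.capture('scene')
cv2.imwrite('pics/w6.png',np.hstack([c['image'][:300,:,::-1],cv2.resize(S['image'][160:310,320:440,::-1],(240,300),interpolation=cv2.INTER_CUBIC)]))
E
```

```text
[-0.   -0.35 -3.5 ] [0.48932517 0.17453493 0.34676464]
```

View pics/w6.png

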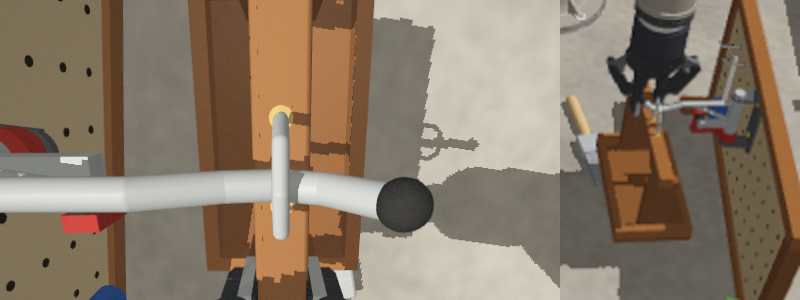

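The hook lies in the bail at the dip, and the ball at (405,205) is well past the bail. Now the final lowering by feel.

>>> arm_command(
  commands=[
    [0, 0, 0.1, 0, 0, 0],
    [0, 0, 0.1, 0, 0, 0],
    [0, 0, 0.1, 0, 0, 0],
    [0, 0, 0, 0, 0, 0],
  ],
)

```text
t: 19.6
tool_pos: [0.4893, 0.1746, 0.3436]
tcp_rot: [-3.142, 0.0, 0.171]
ft_force: [-1.0, 0.8, -3.3]
width: 0.0185
grasp_force: 88.3
```

>>> arm_command(
  commands=[
    [0, 0, 0.1, 0, 0, 0],
    [0, 0, 0, 0, 0, 0],
  ],
)

```text
t: 19.8
tool_pos: [0.4895, 0.1746, 0.343]
tcp_rot: [-3.141, -0.001, 0.171]
ft_force: [-0.7, -1.0, -0.8]
width: 0.0185
grasp_force: 88.7
```

>>> arm_command(
  commands=[
    [0, 0, 0.1, 0, 0, 0],
    [0, 0, 0, 0, 0, 0],
  ],
)

```text
t: 20.0
tool_pos: [0.4898, 0.1747, 0.3424]
tcp_rot: [-3.141, -0.002, 0.171]
ft_force: [0.8, -1.2, 3.7]
width: 0.0187
grasp_force: 89.2
```

>>> arm_command(
  commands=[
    [0, 0, -0.05, 0, 0, 0],
    [0, 0, 0, 0, 0, 0],
    [0, 0, 0, 0, 0, 0],
  ],
  grip_force=20,
)

```text
t: 20.3
tool_pos: [0.4896, 0.1747, 0.3425]
tcp_rot: [-3.141, -0.001, 0.171]
ft_force: [0.2, -0.2, 2.3]
width: 0.0186
grasp_force: 89.1
```

>>> arm_command(
  commands=[
    [0, 0, 0, 0, 0, 0],
    [0, 0, 0, 0, 0, 0],
    [0, 0, 0, 0, 0, 0],
    [0, 0, 0, 0, 0, 0],
    [0, 0, 0, 0, 0, 0],
  ],
  claw=0.4,
)

```text
t: 20.8
tool_pos: [0.4892, 0.1745, 0.3421]
tcp_rot: [3.142, 0.0, 0.171]
ft_force: [-0.3, 0.8, -0.6]
width: 0.0342
grasp_force: 0.0
```

>>> arm_command(
  commands=[
    [0, 0, 0, 0, 0, 0],
    [0, 0, 0, 0, 0, 0],
    [0, 0, 0, 0, 0, 0],
    [0, 0, 0, 0, 0, 0],
    [0, 0, 0, 0, 0, 0],
    [0, 0, 0, 0, 0, 0],
    [0, 0, 0, 0, 0, 0],
    [0, 0, 0, 0, 0, 0],
    [0, 0, 0, 0, 0, 0],
    [0, 0, 0, 0, 0, 0],
    [0, 0, 0, 0, 0, 0],
    [0, 0, 0, 0, 0, 0],
  ],
  claw=0.7,
)

```text
t: 22.0
tool_pos: [0.4893, 0.1745, 0.3422]
tcp_rot: [-3.142, -0.0, 0.171]
ft_force: [0.2, -0.2, -0.4]
width: 0.0598
grasp_force: 0.0
```

```bash
python3 - <<'E'
from h import *
c=r.capture('wrist'); o=r.get_obs();S=r.capture('scene')
print(o['ft_force'],o['tool_pos'],o['width'])
cv2.imwrite('pics/w7.png',np.hstack([c['image'][:400,:,::-1],cv2.resize(S['image'][140:340,320:440,::-1],(240,400),interpolation=cv2.INTER_CUBIC)]))
E
```

```text
[-3.45275541e-01  2.32778605e-04  4.73360534e-01] [0.48930275 0.17453154 0.34221805] 0.05988524916579517
```

View pics/w7.png

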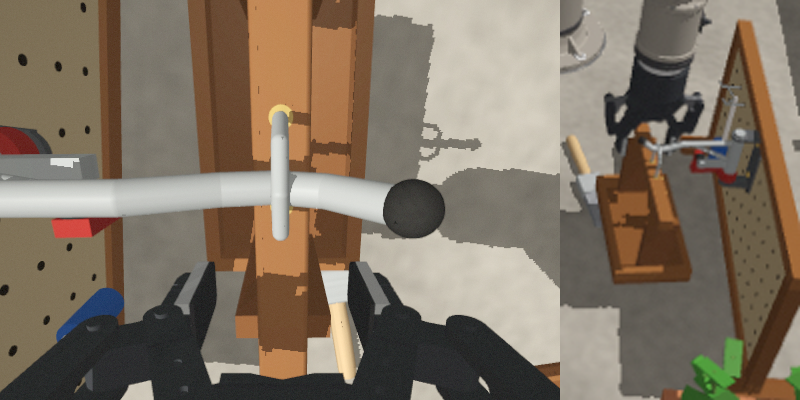

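The feeder hangs on the hook at the dip, level, with the fingers clear on both sides. I'll lift straight out.

>>> arm_command(
  commands=[
    [0, 0, -0.5, 0, 0, 0],
    [0, 0, -1, 0, 0, 0],
    [0, 0, -1.5, 0, 0, 0],
    [0, 0, -2, 0, 0, 0],
    [0, 0, -2, 0, 0, 0],
    [0, 0, -2, 0, 0, 0],
    [0, 0, -2, 0, 0, 0],
    [0, 0, -2, 0, 0, 0],
    [0, 0, -2, 0, 0, 0],
    [0, 3, 0, 0, 0, 0],
    [0, 3, 0, 0, 0, 0],
    [0, 3, 0, 0, 0, 0],
  ],
)

```text
t: 23.3
tool_pos: [0.5045, 0.0851, 0.4935]
tcp_rot: [3.142, -0.002, 0.172]
ft_force: [0.4, -0.1, -0.3]
width: 0.0598
grasp_force: 0.0
```

>>> arm_command(
  commands=[
    [0, 4, 0, 0, 0, 0],
    [0, 4, 0, 0, 0, 0],
    [0, 4, 0, 0, 0, 0],
    [0, 4, 0, 0, 0, 0],
    [0, 0, 0, 0, 0, 0],
    [0, 0, 0, 0, 0, 0],
    [0, 0, 0, 0, 0, 0],
    [0, 0, 0, 0, 0, 0],
    [0, 0, 0, 0, 0, 0],
    [0, 0, 0, 0, 0, 0],
    [0, 0, 0, 0, 0, 0],
    [0, 0, 0, 0, 0, 0],
  ],
)

```text
t: 24.5
tool_pos: [0.5319, -0.0717, 0.4922]
tcp_rot: [-3.142, 0.0, 0.172]
ft_force: [0.3, 0.2, 0.5]
width: 0.0599
grasp_force: 0.0
```

```bash
python3 - <<'E'
from h import *
import time
S=r.capture('scene');T=r.capture('top')
for _ in range(20): S2=r.capture('scene')
print('motion',np.abs(S['image'][150:350,300:450].astype(int)-S2['image'][150:350,300:450]).max(2).__gt__(40).sum(), r.get_obs()['t'])
z=lambda im,x,y,w,h:cv2.resize(im[y:y+h,x:x+w,::-1],(400,400),interpolation=cv2.INTER_CUBIC)
cv2.imwrite('pics/end.png',np.hstack([z(S2['image'],320,140,130,130),z(T['image'],110,120,150,150)]))
E
```

```text
motion 0 25.6
```

View pics/end.png

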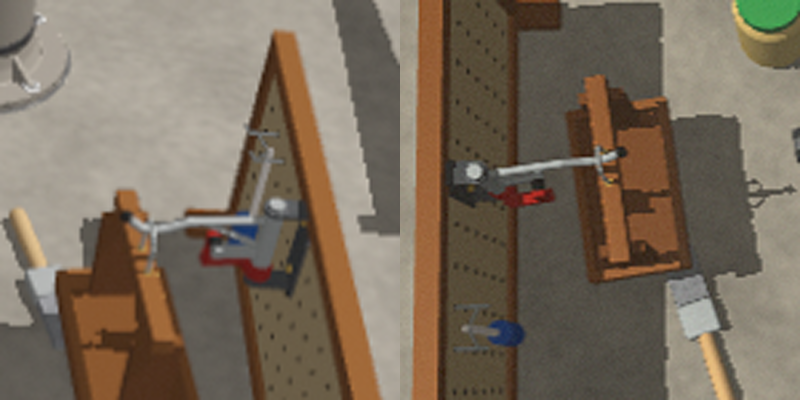

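The feeder hangs level and still. The ball is at scene (360.6,210.5) and top (192.5,177), unchanged since it was set against the stop.

```bash
python3 -c "
from cell import r
print(r.finish_job())"
```

```text
the job is handed in; nothing more can be done
None
```

The job is handed in at about 26 s: the hook is against its rubber stop (pressed to roughly 9–10 N), and the feeder hangs free and still in the hook's dip; I saw nothing else on the shelf disturbed.

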